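Clear the box lid and hold it open

ROBOT

A 6-joint arm with a two-finger parallel gripper is mounted at the origin on a cart in front of the work surface, level with it; the furniture and walls round the work are solid. World frame = base frame: x ahead of the robot, y to its left, z up, the work surface at z = 0. Lengths are in m, angles in rad, forces in N, time in s.
With the tool pointing down it reaches from about 0.425 to 0.95 m from the base axis. Payload 3.5 kg.
Tool frame: the origin (TCP) lies at the very end of the fingers, on their centre line; the grasp point (between the pads) lies 19 mm behind it; z points along the fingers, y is the direction in which the jaws open and shut (so a half turn about z gives the same grasp; the last joint's range is limited). The gripper opens to 85 mm and grips with 20 to 120 N. Pads are 22 mm wide; open, the fingers measure 114 mm over their backs; the gripper's body (76 mm by 85 mm) begins 54 mm behind the grasp point. The pads swing forward as they close: fully open they stand 13 mm farther back than shut.
Start: joints at [1.177, 0.286, 1.577, -0, 1.279, -0.15], TCP at [0.163, 0.655, 0.231] pointing down, gripper open.
Joint ranges: [-2.77, 2.77], [-0.9, 2.22], [0.21, 2.48], [-1.53, 4.67], [0.24, 2.81], [-2.84, 2.84]. Speed limits (rad/s): [2.79, 2.79, 3.14, 3.14, 3.14, 3.14].

INTERFACE

Orientations are given as a unit quaternion [x, y, z, w].
In Python, from plant import get_state, read_camera, get_calibration, ticket, search_frame, cut_out, pinpoint gives the robot as it stands.
- The arm moves only by the tool move_arm, never from a script. Its argument "plan" is a list that holds one entry, the list of rows, each a list of 7 numbers: the turn, a rotation vector about the tool's x, y, z in degrees, then the shift along the tool's x, y, z in m, then the finger opening in m, from 0 to 0.0854. In form: [[[ax, ay, az, x, y, z, hand], ...]]. A call has exactly 5 rows; each row is the pose to reach, as a shift and turn from the pose measured when the call began, along the tool's axes at that moment; what a row does not reach only later rows make up. A row lasts 1/8 s, in which the tool goes at most 62.5 mm and 10.7 degrees, less where a joint would pass 70% of its speed; a pose out of reach is approached as far as the arm can. A call with a gripper value outside its range is refused whole. The fingers move at their own pace and stop on an object; "force" is the grip in N (left out, the last holds). Time passes only in rows, so rows that repeat a pose let the fingers close, or fill a call up. It gives the time, the measured TCP pose, the force and the opening at its end, in the units of the state.
- get_state(): the state, without advancing time (a new reading comes with each control period).
- read_camera(name): name is "scene" or "side" or "wrist"; returns the picture (400x640x3 uint8, red, green, blue); there is no depth.
- get_calibration(name): a dict with "mtx" (3x3 intrinsics, pixels), "extrinsics" (4x4, takes a point from camera to world coordinates); the wrist camera has in their place "hand_eye" (4x4, takes a point from camera to tool coordinates, whose origin is the TCP and whose axes are the flange's). Camera axes: x right, y up, looking along -z (the intrinsics and any distortion apply to the point x, -y, -z); pixel columns grow to the right and rows downward; lengths in m; the calibration is good to about 2 mm. A picture is of the moment at which its call begins: read the wrist's pose just before it. get_calibration takes no time and is no camera call.
- ticket.sign_off(): hands the job in, once; it reports no verdict.
Trained networks look in the newest picture that a camera, given by its name, has taken for a name from the list of things; names that differ only in an ending like _2 or _b are one class to them, and where a whole thing is asked for, a point or a joint stands for the part that bears it (a point fixed in the world has none). Each returns a list of dicts, best first, with "p" (0 to 1); they miss things now and then, are a little off and sometimes report something else, mostly with a low value. They report only what shows in the picture. A call takes as long as a camera call. They do not tell look-alikes from the thing itself.
- search_frame(camera, query): "centre" ([column, row] in pixels, amid what is visible of it).
- cut_out(camera, query): "pixels" (400x640 bool, what is visible of it) and "centre" ([column, row] in pixels, amid what is visible of it).
- pinpoint(camera, query): "centre" ([column, row] in pixels: a listed point, or the origin of a listed thing).
The state is a dict: "time": time; "qpos": joint angles; "dq": joint speeds; "joint_efforts": joint torques, N m; "eef_pos": TCP position; "tcp_rot": TCP orientation; "contact_force": force on the tool from outside, world axes, zero at the start; "wrist_torque": the same for the moment, N m; "opening": opening from 0.0 (shut) to 1.0 (fully open).
Only numpy, scipy, OpenCV 4.12 (cv2) and the standard library are available. Lean on these libraries where they do the work, as an engineer would, in place of code of your own. Each camera call takes 0.05 s, during which the arm holds its last target.

TASK

A small soft plastic bottle stands on the lid of the wooden pen-kit box. Pick it up gently, squeezing it with no more than 40 N so that nothing squirts out, and stand it upright on the bench beside the box, without dropping it or disturbing the things lying about. Then lift the sprung lid by its wooden pull tab to 60 degrees and finish while still holding it there by the tab, so that a workmate can take the blanks out; if you let go, the lid falls shut.

Things in the scene. Friction and masses are not known exactly. Their poses are not given: they have to be found in the camera images.
- bottle_mid (a point): centre, half-way up, of a small closed upright plastic bottle, round, 32 mm in diameter and 91 mm tall with its cap (the cap is narrower), about 40 g (varies); it stands on the closed lid at the start, its centre then 118 mm above the bench; standing on the bench its centre is 45.5 mm up; z axis along the bottle, up
- kit_box: wooden box fixed to the bench, 150 (x) x 212 (y) x 72 mm high including its 12 mm lid; the origin is the centre of its underside, z up; x points from the front (the side with the pull tab, towards the robot) to the back (the hinge side), y along the hinge
- lid_hinge (a point): middle of the lid's hinge line, at the back of the box: 72 mm behind the box's origin and 60 mm above the bench; the hinge line runs along the box's y
- pull_grip (a point): place to grip on the lid's pull tab: a flat wooden tongue with a rounded end, 18 mm wide (along the hinge line), 12 mm thick, which sticks out 43 mm beyond the middle of the lid's front edge in the plane of the lid; this point lies in mid width and mid thickness, 13 mm from the tab's free end and 30 mm from the lid's edge, 175 mm from the hinge line and, with the lid shut, 66 mm above the bench with nothing under it; moves with the lid
- kit_box_lid (a joint): opening angle of the lid in rad: 0 shut, grows as the front edge rises and swings back over the hinge, stop at 1.75; 60 degrees is 1.047. Lid and hinge spring pull it shut with 1.5 to 2 N at the tab from 0 to 60 degrees
- ear_defenders: ear defenders lying on the bench, 164 x 167 mm, 72 mm high; bystander; origin under the middle
- spanner: open spanner lying flat on the bench, 171 mm long along its y, 33 mm wide, 7 mm high; bystander; origin under the middle
- drill_chuck: drill chuck with taper shank lying on the bench, 125 mm long along its y, 43 mm wide, 42 mm high; bystander; origin under the middle
Not all that is in view belongs to the job. Leave any pink look-alike of the part that bears bottle_mid alone.

How it is judged:
By the outcome, as a careful person would: the job done as asked, in the order asked, and still so for the second after the job is handed in, while the arm keeps its last pose, push and grip.
It also fails if it takes over 48 s, if anything falls off the work surface, if the arm or the gripper's body presses on something with over 40 N, if the wrist force passes 120 N, or if a joint passes its speed limit or range.

## Working session

There is one attempt and no reset: what is moved stays moved. The work goes in short steps, Python scripts to look and compute and a tool call to move; the robot and the scene stay as the last step left them, time stands still between calls to the robot, and variables do not carry over. Pictures are saved under pics/ and viewed, and the job is handed in when it is done.

Besides the shell and the picture viewer there is one more tool, called after ">>>" as name(argument=value, ...), one argument or row to a line, values as JSON. move_arm: Moves the arm, as the interface text tells. Its arguments: {"type":"object","properties":{"plan":{"type":"array","items":{"type":"array","items":{"type":"array","items":{"type":"number"}}}},"force":{"type":"number"}},"required":["plan"]}

```bash
ls; mkdir -p pics; python3 - <<'E'
from plant import *
import cv2,numpy as np
print(get_state())
for n in ["scene","side","wrist"]:
    im=read_camera(n); cv2.imwrite(f"pics/{n}0.png",im[:,:,::-1])
    c=get_calibration(n); print(n,{k:np.round(v,4).tolist() if not isinstance(v,str) else v for k,v in c.items()})
    for q in ["bottle_mid","pull_grip","kit_box","lid_hinge"]:
        print(n,q,[(np.round(d["centre"],1).tolist(),round(float(d["p"]),2)) for d in pinpoint(n,q)])
E
```

```text
pics
{'time': 0.0, 'qpos': array([ 1.17698705e+00,  2.87205888e-01,  1.57821520e+00, -1.00144352e-05,
        1.27857787e+00, -1.49989319e-01]), 'dq': array([-0.00231826,  0.00032323,  0.00153884, -0.00171139,  0.00224603,
       -0.00085981]), 'joint_efforts': array([-2.97101633e-04, -4.05982804e+01, -2.92629039e+01, -2.17698243e-04,
        5.90651194e-03, -8.63672909e-06]), 'eef_pos': array([0.1626598 , 0.65441924, 0.22989967]), 'tcp_rot': array([ 1.21606706e-01,  9.92577635e-01, -1.16024190e-03, -3.18504055e-04]), 'contact_force': array([ 0.7680547 , -0.52732117, -0.50448084]), 'wrist_torque': array([ 0.00966395,  0.02971347, -0.00045671]), 'opening': 1.0032521355778843}
scene {'mtx': [[422.2703, 0.0, 311.5775], [0.0, 422.2703, 208.4536], [0.0, 0.0, 1.0]], 'extrinsics': [[0.4326, 0.3806, -0.8173, -0.4386], [-0.9012, 0.1561, -0.4043, -0.5012], [-0.0263, 0.9115, 0.4105, 0.6008], [0.0, 0.0, 0.0, 1.0]]}
scene bottle_mid [([286.8, 187.8], 0.71), ([264.0, 236.3], 0.57)]
scene pull_grip [([273.4, 220.1], 0.52)]
scene kit_box [([301.9, 226.7], 0.59)]
scene lid_hinge [([313.1, 200.3], 0.82)]
side {'mtx': [[442.4928, 0.0, 323.2496], [0.0, 442.4928, 200.4414], [0.0, 0.0, 1.0]], 'extrinsics': [[-0.6799, -0.6341, 0.3684, 1.06], [0.7333, -0.5913, 0.3355, 0.4412], [0.0051, 0.4983, 0.867, 1.3019], [0.0, 0.0, 0.0, 1.0]]}
side bottle_mid [([336.2, 249.6], 0.61), ([371.4, 205.1], 0.6)]
side pull_grip [([359.4, 227.0], 0.72)]
side kit_box [([331.1, 246.2], 0.7)]
side lid_hinge [([307.4, 252.0], 0.71)]
wrist {'mtx': [[315.7837, 0.0, 317.819], [0.0, 315.7837, 201.1509], [0.0, 0.0, 1.0]], 'hand_eye': [[0.0004, 0.9491, 0.315, 0.0815], [1.0, -0.0003, -0.0003, -0.0014], [-0.0001, 0.315, -0.9491, -0.1425], [0.0, 0.0, 0.0, 1.0]]}
wrist bottle_mid []
wrist pull_grip []
wrist kit_box []
wrist lid_hinge []
```

View pics/scene0.png

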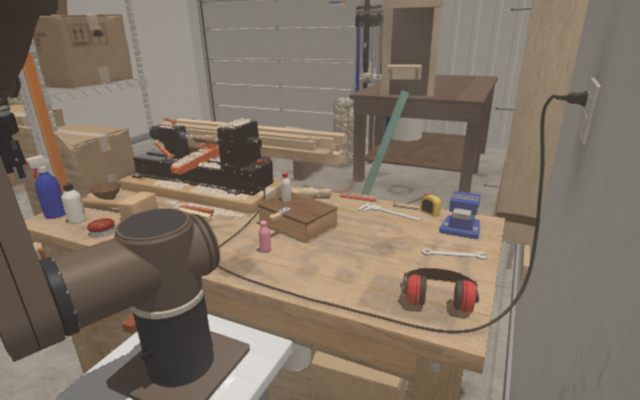

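View pics/side0.png

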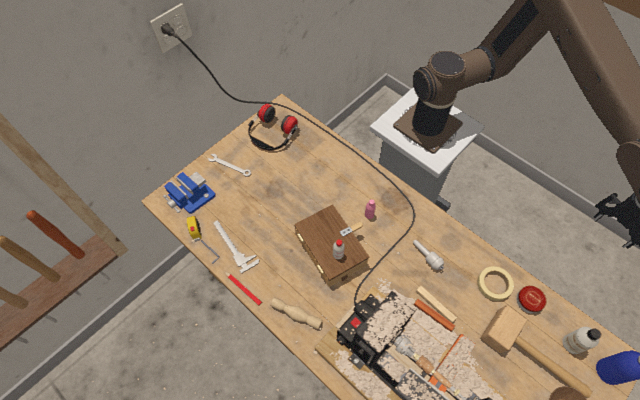

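```bash
python3 - <<'E'
import cv2
a=cv2.imread("pics/scene0.png")[130:290,200:400];b=cv2.imread("pics/side0.png")[150:310,260:460]
cv2.imwrite("pics/crop0.png",cv2.resize(cv2.hconcat([a,b]),None,fx=2,fy=2,interpolation=cv2.INTER_CUBIC))
E
```

```text
(no output)
```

View pics/crop0.png

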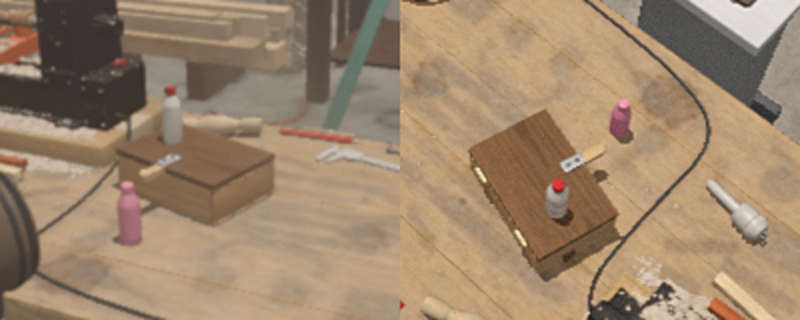

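The bottle candidates are a white one with a red cap standing on the lid (scene 287,188; side 336,250) and a pink one on the bench (scene 264,236; side 371,205). The white one fits because it stands on the lid, and the pink one is the look-alike. The enlarged crop confirms this.

```bash
cat > h.py <<'E'
import numpy as np,cv2
from plant import *
from scipy.spatial.transform import Rotation as R
def cam(n):
    c=get_calibration(n); K=np.array(c["mtx"])
    if n=="wrist":
        s=get_state();T=np.eye(4);T[:3,:3]=R.from_quat(s["tcp_rot"]).as_matrix();T[:3,3]=s["eef_pos"];E=T@np.array(c["hand_eye"])
    else: E=np.array(c["extrinsics"])
    return K,E
def proj(n,P,ce=None):
    K,E=ce or cam(n); p=(np.atleast_2d(P)-E[:3,3])@E[:3,:3]; p=p*[1,-1,-1]; q=p@K.T; return q[:,:2]/q[:,2:]
def ray(n,uv,ce=None):
    K,E=ce or cam(n); d=np.linalg.inv(K)@[uv[0],uv[1],1]; d=E[:3,:3]@(d*[1,-1,-1]); return E[:3,3],d/np.linalg.norm(d)
def atz(n,uv,z,ce=None):
    o,d=ray(n,uv,ce); return o+d*(z-o[2])/d[2]
def tri(*obs):
    A=np.zeros((3,3));b=np.zeros(3);
    for n,uv in obs:
        o,d=ray(n,uv);M=np.eye(3)-np.outer(d,d);A+=M;b+=M@o
    return np.linalg.solve(A,b)
def bestuv(n,q,f=pinpoint):
    r=f(n,q); return [(np.round(d["centre"],1),round(float(d["p"]),2)) for d in r]
E
python3 - <<'E'
from h import *
np.set_printoptions(precision=4,suppress=True)
print(get_calibration("scene").keys())
for q,z,a,b in [("bottle",.118,(286.8,187.8),(336.2,249.6)),("pink",.0455,(264,236.3),(371.4,205.1)),("grip",.066,(273.4,220.1),(359.4,227)),("box",0,(301.9,226.7),(331.1,246.2)),("hinge",.06,(313.1,200.3),(307.4,252))]:
    print(q,tri(("scene",a),("side",b)),atz("scene",a,z),atz("side",b,z))
for q in ["ear_defenders","spanner","drill_chuck"]:
    print(q,[(atz("side",u,0),p) for u,p in bestuv("side",q)],[(atz("scene",u,0),p) for u,p in bestuv("scene",q)])
# box corners in side by eye later
from scipy.optimize import least_squares
pts=[("grip",(-.103,0,.066),(273.4,220.1),(359.4,227)),("hinge",(.072,0,.06),(313.1,200.3),(307.4,252)),("box",(0,0,0),(301.9,226.7),(331.1,246.2))]
C={n:cam(n) for n in("scene","side")}
def f(v):
    c,s=np.cos(v[2]),np.sin(v[2]);r=[]
    for _,l,a,b in pts:
        P=np.array([v[0]+c*l[0]-s*l[1],v[1]+s*l[0]+c*l[1],l[2]])
        r+=list(proj("scene",P,C["scene"])[0]-a)+list(proj("side",P,C["side"])[0]-b)
    return r
s=least_squares(f,[.7,0,0]);print(s.x,np.degrees(s.x[2]),np.round(s.fun,1))
v=s.x
im=cv2.imread("pics/side0.png");im2=cv2.imread("pics/scene0.png")
c,sn=np.cos(v[2]),np.sin(v[2])
for n,I in(("side",im),("scene",im2)):
  for x in(-.075,.075):
    for y in(-.106,.106):
      for z in(0,.072):
        u=proj(n,[v[0]+c*x-sn*y,v[1]+sn*x+c*y,z])[0];cv2.circle(I,tuple(int(round(k)) for k in u),1,(0,255,0),-1)
cv2.imwrite("pics/ov.png",cv2.resize(cv2.hconcat([im2[130:290,200:400],im[150:310,260:460]]),None,fx=2,fy=2,interpolation=cv2.INTER_CUBIC))
E
```

```text
dict_keys(['mtx', 'extrinsics'])
bottle [0.6493 0.1216 0.1119] [0.6351 0.1146 0.118 ] [0.6519 0.1223 0.118 ]
pink [0.4352 0.0823 0.0508] [0.4441 0.0872 0.0455] [0.432  0.0816 0.0455]
grip [0.525  0.1057 0.0563] [0.5088 0.0931 0.066 ] [0.528  0.1101 0.066 ]
box [ 0.6165  0.0644 -0.0011] [0.6189 0.058  0.    ] [0.6136 0.0707 0.    ]
hinge [0.6966 0.051  0.0617] [0.6981 0.0548 0.06  ] [0.6974 0.048  0.06  ]
ear_defenders [(array([ 0.4266, -0.4095,  0.    ]), 0.84)] [(array([ 0.4361, -0.3988,  0.    ]), 0.87), (array([ 0.6481, -0.3988,  0.    ]), 0.18)]
spanner [(array([ 0.6331, -0.3991, -0.    ]), 0.54)] [(array([ 0.6399, -0.3963,  0.    ]), 0.8), (array([0.8051, 0.1105, 0.    ]), 0.48)]
drill_chuck [(array([0.4269, 0.3007, 0.    ]), 0.61)] []
[ 0.6226  0.0704 -0.3236] -18.54110559009976 [-0.2 -2.8 -1.1 -2.   1.1  1.2  1.4 -1.6 -2.9 -1.2 -1.9  1.8]
```

View pics/ov.png

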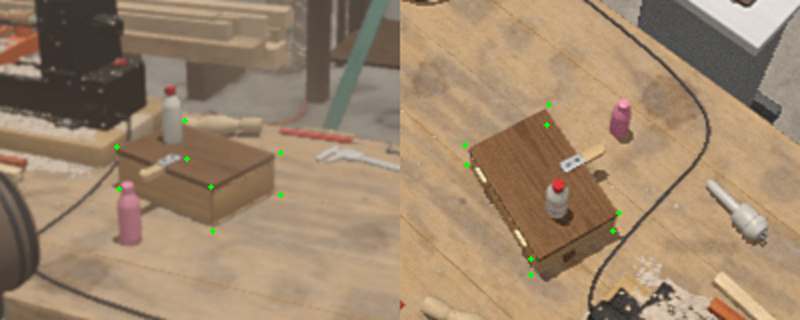

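```bash
cat >> h.py <<'E'
def down(azx,tilt=0):
    """tool z down, tool x azimuth azx deg; tilt>0 = fingers point away from tool x side (i.e. forward)"""
    a=np.radians(azx);x=np.array([np.cos(a),np.sin(a),0]);z=np.array([0,0,-1.]);y=np.cross(z,x)
    return R.from_matrix(np.c_[x,y,z])*R.from_rotvec([0,-np.radians(tilt),0])
def rel(P,Rt):
    s=get_state();R0=R.from_quat(s["tcp_rot"]);
    return np.degrees((R0.inv()*Rt).as_rotvec()),R0.inv().apply(np.array(P)-s["eef_pos"])
def show(P,Rt):
    a,d=rel(P,Rt);print("rot",np.round(a,1),"shift",np.round(d,4),"dist",round(float(np.linalg.norm(d)),3))
def box(v,l):
    c,s=np.cos(v[2]),np.sin(v[2]);return np.array([v[0]+c*l[0]-s*l[1],v[1]+s*l[0]+c*l[1],l[2]])
E
python3 - <<'E'
from h import *
show([.58,.12,.32],down(161.5))
E
```

```text
rot [-0.  -0.   4.5] shift [-0.5339 -0.4185 -0.0887] dist 0.684
```

>>> move_arm(
  plan=[
    [[0, 0, 1, -0.04, -0.03, -0.025, 0.0854], [0, 0, 2, -0.085, -0.065, -0.05, 0.0854], [0, 0, 3, -0.13, -0.1, -0.07, 0.0854], [0, 0, 4, -0.175, -0.14, -0.08, 0.0854], [0, 0, 4.5, -0.22, -0.175, -0.088, 0.0854]],
  ],
  force=30,
)

```text
time: 1.68
eef_pos: [0.3351, 0.4306, 0.3204]
tcp_rot: [0.161, 0.987, 0.001, 0.001]
contact_force: [0.7, 0.8, -0.8]
opening: 1.003
```

```bash
python3 - <<'E'
from h import *
show([.58,.12,.32],down(161.5))
E
```

```text
rot [0.1 0.1 0. ] shift [-0.3307 -0.2169  0.0004] dist 0.396
```

>>> move_arm(
  plan=[
    [[0, 0, 0, -0.05, -0.033, 0, 0.0854], [0, 0, 0, -0.1, -0.066, 0, 0.0854], [0, 0, 0, -0.15, -0.1, 0, 0.0854], [0, 0, 0, -0.2, -0.132, 0, 0.0854], [0, 0, 0, -0.245, -0.16, 0, 0.0854]],
  ],
)

```text
time: 2.3
eef_pos: [0.5178, 0.1993, 0.3207]
tcp_rot: [0.161, 0.987, 0.001, 0.001]
contact_force: [-0.4, 0.2, -0.2]
opening: 0.996
```

>>> move_arm(
  plan=[
    [[0, 0, 0, -0.04, -0.03, 0, 0.0854], [0, 0, 0, -0.08, -0.055, 0, 0.0854], [0, 0, 0, -0.08, -0.055, 0, 0.0854], [0, 0, 0, -0.08, -0.055, 0, 0.0854], [0, 0, 0, -0.08, -0.055, 0, 0.0854]],
  ],
)

```text
time: 2.92
eef_pos: [0.5756, 0.1228, 0.321]
tcp_rot: [0.16, 0.987, 0.001, 0.001]
contact_force: [-0.1, 0.6, -0.4]
opening: 1.0
```

```bash
python3 - <<'E'
from h import *
np.set_printoptions(precision=4,suppress=True)
s=get_state();print(s["time"],s["eef_pos"]);ce=cam("wrist")
im=read_camera("wrist");cv2.imwrite("pics/w1.png",im[:,:,::-1])
for q,z in [("bottle_mid",.118),("pull_grip",.066),("kit_box",0),("lid_hinge",.06)]:
    for u,p in bestuv("wrist",q): print(q,u,p,atz("wrist",u,z,ce))
E
```

```text
2.925 [0.5756 0.1228 0.321 ]
bottle_mid [334.6 224.5] 0.82 [0.6411 0.1209 0.118 ]
pull_grip [287.9 129.6] 0.65 [0.5238 0.1003 0.066 ]
kit_box [295.5 195.6] 0.86 [0.6253 0.0694 0.    ]
lid_hinge [298.7 251.4] 0.92 [0.6885 0.0558 0.06  ]
```

View pics/w1.png

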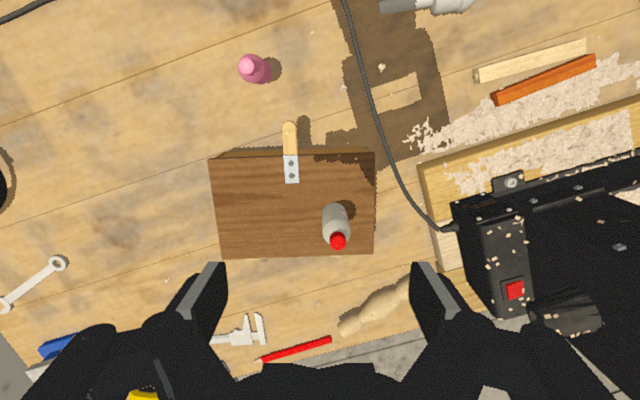

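The wrist view shows the white bottle on the lid at about (335,224) with its cap at (338,241). The lid corners are at about (209,159), (375,152), (373,253) and (221,260), the tab is at (289,130), and pink is well away at (255,68).

```bash
python3 - <<'E'
from h import *
np.set_printoptions(precision=4,suppress=True)
ce=cam("wrist")
for u in [(209,159),(375,152),(373,253),(221,260)]: print(u,atz("wrist",u,.072,ce))
print("tab tip",atz("wrist",(289,122),.07,ce),"cap top",atz("wrist",(338,243),.163,ce))
print("pink mid",atz("wrist",(255,69),.0455,ce), "pinkbase",atz("wrist",(262,75),0.0,ce))
from scipy.optimize import least_squares
obs=[((-.103,0,.066),(287.9,129.6)),((0,0,0),(295.5,195.6)),((.072,0,.06),(298.7,251.4)),((-.075,-.106,.072),(209,159)),((-.075,.106,.072),(375,152)),((.075,.106,.072),(373,253)),((.075,-.106,.072),(221,260))]
def f(v): return np.ravel([proj("wrist",box(v,l),ce)[0]-u for l,u in obs])
s=least_squares(f,[.62,.07,-.32],loss="soft_l1");print(s.x,np.degrees(s.x[2]));print(f(s.x).reshape(-1,2))
m=cut_out("wrist","bottle_mid")[0]["pixels"]; ys,xs=np.nonzero(m);print(xs.min(),xs.max(),ys.min(),ys.max())
for r in range(ys.min(),ys.max(),6): q=xs[ys==r];print(r,q.min(),q.max(),end="; ")
E
```

```text
(209, 159) [ 0.5263 -0.0053  0.072 ]
(375, 152) [0.5835 0.1938 0.072 ]
(373, 253) [0.718  0.1546 0.072 ]
(221, 260) [ 0.6613 -0.0491  0.072 ]
tab tip [0.5158 0.1047 0.07  ] cap top [0.6438 0.121  0.163 ]
pink mid [0.4445 0.0844 0.0455] pinkbase [0.4487 0.0838 0.    ]
[ 0.6236  0.0719 -0.28  ] -16.041864125506056
[[ 0.5159  0.2844]
 [ 1.3939 -1.7453]
 [-1.1939  3.0467]
 [-4.2386 -2.1071]
 [-0.0453 -2.2536]
 [ 0.2693  4.5688]
 [ 0.4037  3.3709]]
237 271 54 84
54 246 253; 60 238 263; 66 237 269; 72 238 271; 78 242 269;
```

```bash
python3 - <<'E'
from h import *
show([.642,.121,.21],down(164))
E
```

```text
rot [ 0.1  0.1 -2.5] shift [-0.0629  0.0195  0.1111] dist 0.129
```

>>> move_arm(
  plan=[
    [[0.1, 0.1, -1, -0.022, 0.006, 0.03, 0.0854], [0.1, 0.1, -2, -0.045, 0.013, 0.07, 0.0854], [0.1, 0.1, -2.5, -0.063, 0.0195, 0.111, 0.0854], [0.1, 0.1, -2.5, -0.063, 0.0195, 0.111, 0.0854], [0.1, 0.1, -2.5, -0.063, 0.0195, 0.111, 0.0854]],
  ],
)

```text
time: 3.85
eef_pos: [0.6424, 0.1211, 0.2116]
tcp_rot: [0.139, 0.99, 0.0, 0.001]
contact_force: [0.4, -1.0, -0.3]
opening: 1.002
```

```bash
python3 - <<'E'
from h import *
np.set_printoptions(precision=4,suppress=True)
s=get_state();print(s["time"],s["eef_pos"]);ce=cam("wrist")
im=read_camera("wrist");cv2.imwrite("pics/w2.png",im[:,:,::-1])
for q,z in [("bottle_mid",.118),("pull_grip",.066),("kit_box",0),("lid_hinge",.06)]:
    for u,p in bestuv("wrist",q): print(q,u,p,atz("wrist",u,z,ce))
show([.642,.121,.098],down(164))
E
```

```text
3.85 [0.6424 0.1211 0.2116]
bottle_mid [322.8 204.8] 0.83 [0.6432 0.1237 0.118 ]
pull_grip [259.1  63. ] 0.57 [0.5249 0.1022 0.066 ]
kit_box [271.7 169.1] 0.95 [0.6255 0.0699 0.    ]
lid_hinge [270.1 245.6] 0.81 [0.6907 0.0549 0.06  ]
rot [0.1 0.2 0. ] shift [ 0.001  -0.0004  0.1145] dist 0.114
```

View pics/w2.png

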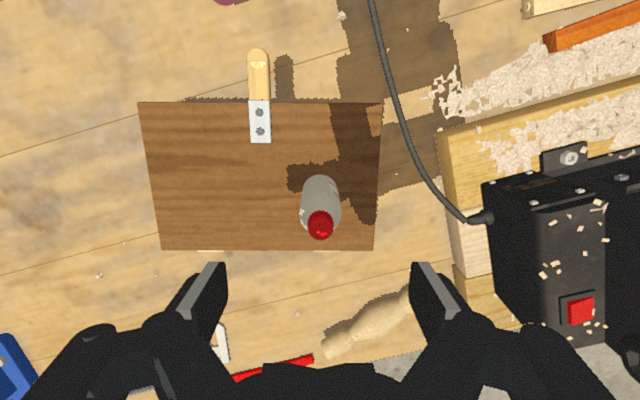

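The bottle (321,205) sits midway between the fingers and the lid edges are square to the image. Descending now.

>>> move_arm(
  plan=[
    [[0, 0, 0, 0, 0.001, 0.03, 0.0854], [0, 0, 0, 0, 0.001, 0.065, 0.0854], [0, 0, 0, 0, 0.001, 0.095, 0.0854], [0, 0, 0, 0, 0.001, 0.113, 0.0854], [0, 0, 0, 0, 0.001, 0.113, 0.0854]],
  ],
)

```text
time: 4.72
eef_pos: [0.6425, 0.1221, 0.0985]
tcp_rot: [0.139, 0.99, 0.0, 0.001]
contact_force: [-0.1, -0.0, 0.5]
opening: 0.998
```

```bash
python3 - <<'E'
from h import *
a=read_camera("wrist");b=read_camera("scene")[130:290,200:440];cv2.imwrite("pics/w3.png",a[:,:,::-1]);cv2.imwrite("pics/s3.png",cv2.resize(b[:,:,::-1],None,fx=3,fy=3,interpolation=cv2.INTER_CUBIC))
s=get_state();print(s["eef_pos"],s["contact_force"])
E
```

```text
[0.64425601 0.12211976 0.10101066] [-0.72806053 -0.6510462   0.42229967]
```

View pics/w3.png

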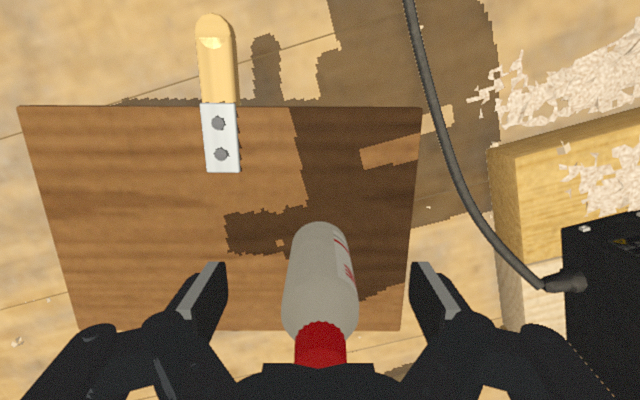

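View pics/s3.png

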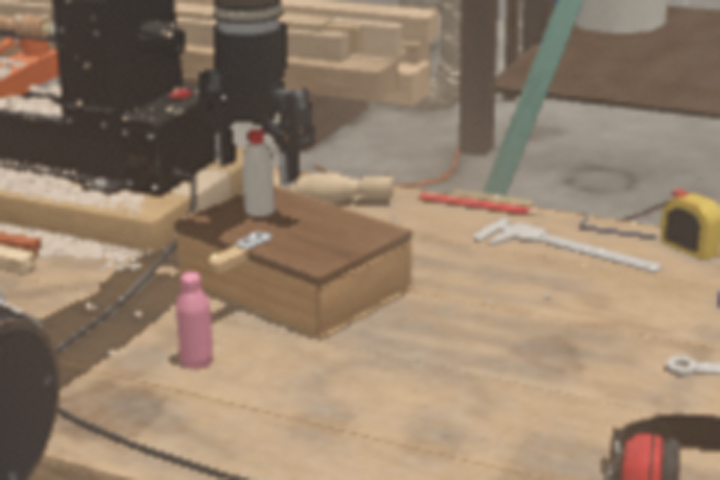

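```bash
python3 - <<'E'
from h import *
ce=cam("wrist")
print(atz("wrist",(319,222),.072,ce), [ (u,p,atz("wrist",u,.118,ce)) for u,p in bestuv("wrist","bottle_mid")])
s=get_state();x=R.from_quat(s["tcp_rot"]).as_matrix()[:,0];print(s["eef_pos"],x)
E
```

```text
[0.63302012 0.12468554 0.072     ] [(array([321.5, 287.4]), 0.68, array([0.6462536 , 0.12184776, 0.118     ]))]
[0.64456592 0.12213965 0.10150509] [-0.96144454  0.27491612 -0.00674767]
```

>>> move_arm(
  plan=[
    [[0, 0, 0, -0.002, 0, 0.002, 0.06], [0, 0, 0, -0.002, 0, 0.002, 0.04], [0, 0, 0, -0.002, 0, 0.002, 0.02], [0, 0, 0, -0.002, 0, 0.002, 0.02], [0, 0, 0, -0.002, 0, 0.002, 0.02]],
  ],
  force=28,
)

```text
time: 5.5
eef_pos: [0.6467, 0.1215, 0.0999]
tcp_rot: [0.139, 0.99, 0.001, 0.004]
contact_force: [0.3, -0.3, 1.9]
opening: 0.355
```

>>> move_arm(
  plan=[
    [[0, 0, 0, 0, 0, 0, 0.02], [0, 0, 0, 0, 0, 0, 0.02], [0, 0, 0, 0, 0, 0, 0.02], [0, 0, 0, 0, 0, 0, 0.02], [0, 0, 0, 0, 0, 0, 0.02]],
  ],
)

```text
time: 6.12
eef_pos: [0.6467, 0.1216, 0.1]
tcp_rot: [0.139, 0.99, 0.001, 0.004]
contact_force: [-0.6, 0.3, 2.0]
opening: 0.356
```

```bash
python3 - <<'E'
from h import *
a=read_camera("wrist");b=read_camera("scene")[130:290,200:440];cv2.imwrite("pics/w4.png",a[:,:,::-1]);cv2.imwrite("pics/s4.png",cv2.resize(b[:,:,::-1],None,fx=3,fy=3,interpolation=cv2.INTER_CUBIC))
s=get_state();print(s["eef_pos"],s["contact_force"],s["opening"])
E
```

```text
[0.64668337 0.12155681 0.09997299] [-0.58400497  0.25209836  1.29629566] 0.3591043650815198
```

View pics/w4.png

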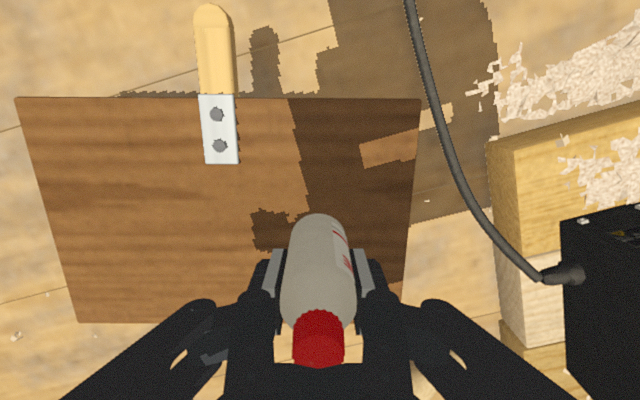

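View pics/s4.png

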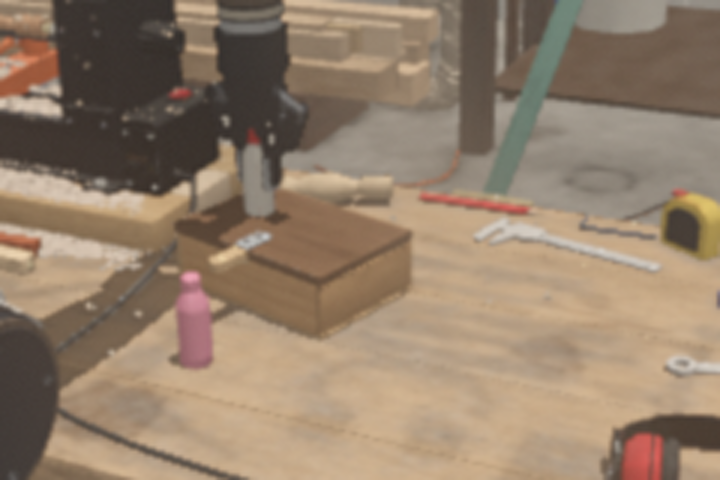

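The bottle is gripped (opening about 30 mm) and seen between the pads. Lifting.

>>> move_arm(
  plan=[
    [[0, 0, 0, 0, 0, -0.008, 0.02], [0, 0, 0, 0, 0, -0.025, 0.02], [0, 0, 0, 0, 0, -0.045, 0.02], [0, 0, 0, 0, 0, -0.06, 0.02], [0, 0, 0, 0, 0, -0.06, 0.02]],
  ],
)

```text
time: 6.85
eef_pos: [0.6476, 0.1216, 0.163]
tcp_rot: [0.139, 0.99, 0.001, 0.006]
contact_force: [-0.7, 0.4, -0.4]
opening: 0.352
```

```bash
python3 - <<'E'
from h import *
a=read_camera("wrist");b=read_camera("side")[120:320,240:480];cv2.imwrite("pics/w5.png",cv2.hconcat([cv2.resize(a[150:400:,150:500],(400,286)),cv2.resize(b,(343,286))])[:,:,::-1])
s=get_state();print(s["time"],s["eef_pos"],s["contact_force"],s["opening"])
show([.5725,-.106,.16],down(164))
E
```

```text
6.95 [0.64611903 0.12154465 0.16010074] [-0.12000201 -0.15232515 -0.23797517] 0.35797436287844525
rot [0.1 0.4 0. ] shift [ 0.0082 -0.239  -0.0005] dist 0.239
```

View pics/w5.png

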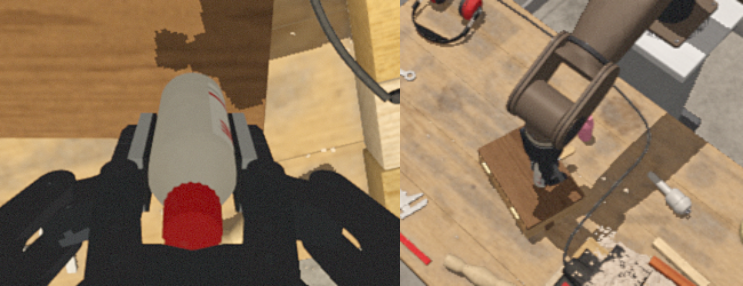

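The bottle is held and clear of the lid. Moving it sideways to the empty bench at the right of the box.

>>> move_arm(
  plan=[
    [[0, 0, 0, 0.002, -0.03, 0, 0.02], [0, 0, 0, 0.004, -0.08, 0, 0.02], [0, 0, 0, 0.006, -0.13, 0, 0.02], [0.1, 0.2, 0, 0.008, -0.18, 0, 0.02], [0.1, 0.4, 0, 0.008, -0.215, 0, 0.02]],
  ],
)

```text
time: 7.58
eef_pos: [0.5778, -0.0846, 0.1583]
tcp_rot: [0.139, 0.99, 0.0, -0.001]
contact_force: [0.6, 0.4, -0.1]
opening: 0.359
```

>>> move_arm(
  plan=[
    [[0, 0, 0, 0, -0.015, 0, 0.02], [0, 0, 0, 0, -0.02, 0.02, 0.02], [0, 0, 0, 0, -0.02, 0.055, 0.02], [0, 0, 0, 0, -0.02, 0.08, 0.02], [0, 0, 0, 0, -0.02, 0.09, 0.02]],
  ],
)

```text
time: 8.2
eef_pos: [0.5703, -0.1018, 0.0646]
tcp_rot: [0.139, 0.99, 0.001, -0.004]
contact_force: [-0.1, 0.3, -0.1]
opening: 0.357
```

```bash
python3 - <<'E'
from h import *
a=read_camera("wrist");b=read_camera("scene")[150:310,240:480];cv2.imwrite("pics/w6.png",cv2.hconcat([cv2.resize(a,(400,250)),cv2.resize(b,(375,250))])[:,:,::-1])
s=get_state();print(s["time"],s["eef_pos"],s["contact_force"],s["opening"])
show([.5725,-.106,.03],down(164))
E
```

```text
8.3 [ 0.57103539 -0.10236643  0.06606415] [-0.3465233  -0.11651379 -0.8022267 ] 0.3577063983597202
rot [ 0.1 -0.3  0. ] shift [-0.0026 -0.0031  0.036 ] dist 0.036
```

View pics/w6.png

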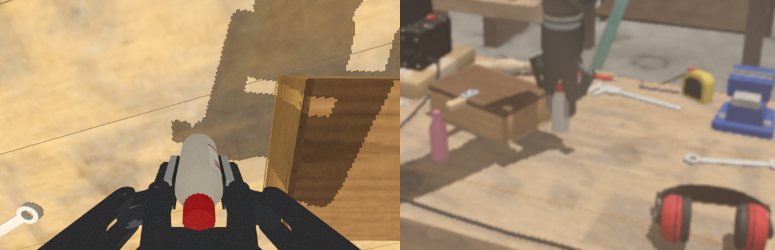

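>>> move_arm(
  plan=[
    [[0.1, -0.3, 0, -0.001, -0.006, 0.01, 0.02], [0.1, -0.3, 0, -0.002, -0.008, 0.02, 0.02], [0.1, -0.3, 0, -0.002, -0.008, 0.028, 0.02], [0.1, -0.3, 0, -0.002, -0.008, 0.034, 0.02], [0.1, -0.3, 0, -0.002, -0.008, 0.035, 0.02]],
  ],
)

```text
time: 8.93
eef_pos: [0.5703, -0.1104, 0.0305]
tcp_rot: [0.139, 0.99, -0.0, -0.001]
contact_force: [0.5, -0.3, -0.3]
opening: 0.36
```

>>> move_arm(
  plan=[
    [[0, 0, 0, 0, 0, 0.001, 0.02], [0, 0, 0, 0, 0, 0.002, 0.02], [0, 0, 0, 0, 0, 0.003, 0.02], [0, 0, 0, 0, 0, 0.003, 0.02], [0, 0, 0, 0, 0, 0.003, 0.02]],
  ],
)

```text
time: 9.55
eef_pos: [0.5706, -0.1105, 0.0286]
tcp_rot: [0.139, 0.99, -0.0, -0.001]
contact_force: [-1.6, -0.1, 5.4]
opening: 0.357
```

Contact felt (5 N up). Releasing.

>>> move_arm(
  plan=[
    [[0, 0, 0, 0, 0, 0, 0.02], [0, 0, 0, 0, 0, 0, 0.035], [0, 0, 0, 0, 0, 0, 0.045], [0, 0, 0, 0, 0, 0, 0.055], [0, 0, 0, 0, 0, 0, 0.065]],
  ],
)

```text
time: 10.18
eef_pos: [0.5705, -0.1105, 0.0285]
tcp_rot: [0.139, 0.99, -0.0, -0.001]
contact_force: [0.1, 0.9, -0.5]
opening: 0.76
```

```bash
python3 - <<'E'
from h import *
a=read_camera("wrist");b=read_camera("scene")[150:310,240:480];cv2.imwrite("pics/w7.png",cv2.hconcat([cv2.resize(a,(400,250)),cv2.resize(b,(375,250))])[:,:,::-1])
s=get_state();print(s["time"],s["eef_pos"],s["contact_force"],s["opening"])
E
```

```text
10.275 [ 0.57052459 -0.11046623  0.02851677] [-0.12919267  0.26951391  0.54141104] 0.7615563343286129
```

View pics/w7.png

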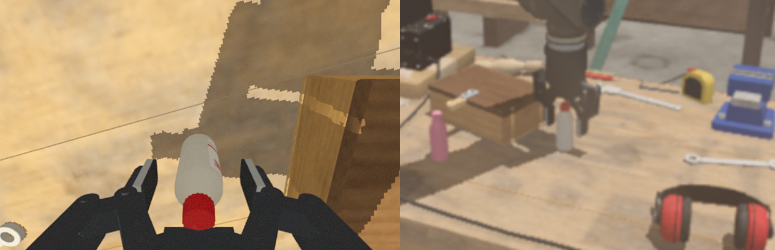

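The bottle stands free between the opened fingers. Lifting straight up to clear it.

>>> move_arm(
  plan=[
    [[0, 0, 0, 0, 0, -0.02, 0.065], [0, 0, 0, 0, 0, -0.055, 0.065], [0, 0, 0, 0, 0, -0.1, 0.065], [0, 0, 0, 0, 0, -0.15, 0.075], [0, 0, 0, 0, 0, -0.2, 0.085]],
  ],
)

```text
time: 10.9
eef_pos: [0.5708, -0.1104, 0.2319]
tcp_rot: [0.139, 0.99, -0.0, 0.0]
contact_force: [0.3, -0.3, -0.4]
opening: 0.997
```

```bash
python3 - <<'E'
from h import *
show([.515,.10,.25],down(164))
E
```

```text
rot [-0.   0.   0.1] shift [ 0.1115  0.1869 -0.0183] dist 0.218
```

>>> move_arm(
  plan=[
    [[0, 0, 0, 0.02, 0.035, -0.02, 0.0854], [0, 0, 0, 0.045, 0.08, -0.02, 0.0854], [0, 0, 0, 0.07, 0.125, -0.02, 0.0854], [0, 0, 0, 0.095, 0.165, -0.02, 0.0854], [0, 0, 0, 0.112, 0.187, -0.02, 0.0854]],
  ],
)

```text
time: 11.52
eef_pos: [0.5138, 0.1022, 0.2534]
tcp_rot: [0.138, 0.99, -0.0, 0.001]
contact_force: [0.4, -0.6, -0.0]
opening: 1.0
```

>>> move_arm(
  plan=[
    [[0, 0, 0, 0, 0.003, 0, 0.0854], [0, 0, 0, 0, 0.003, 0, 0.0854], [0, 0, 0, 0, 0.003, 0, 0.0854], [0, 0, 0, 0, 0.003, 0, 0.0854], [0, 0, 0, 0, 0.003, 0, 0.0854]],
  ],
)

```text
time: 12.15
eef_pos: [0.5147, 0.1045, 0.2532]
tcp_rot: [0.138, 0.99, -0.0, 0.001]
contact_force: [0.4, 0.8, 0.1]
opening: 1.004
```

```bash
python3 - <<'E'
from h import *
np.set_printoptions(precision=4,suppress=True)
s=get_state();print(s["time"],s["eef_pos"]);ce=cam("wrist")
im=read_camera("wrist");cv2.imwrite("pics/w8.png",im[:,:,::-1])
for q,z in [("bottle_mid",.0455),("pull_grip",.066),("kit_box",0),("lid_hinge",.06)]:
    for u,p in bestuv("wrist",q): print(q,u,p,atz("wrist",u,z,ce))
E
```

```text
12.15 [0.5147 0.1045 0.2532]
bottle_mid [284.2 116. ] 0.92 [0.4458 0.0852 0.0455]
bottle_mid [163.9 257.6] 0.88 [ 0.5671 -0.1108  0.0455]
pull_grip [316.3 183.4] 0.71 [0.5218 0.0994 0.066 ]
kit_box [316.9 245.9] 0.63 [0.6255 0.0703 0.    ]
lid_hinge [320.  316.5] 0.96 [0.6937 0.0551 0.06  ]
lid_hinge [479.6  46.4] 0.22 [0.4351 0.2877 0.06  ]
```

View pics/w8.png

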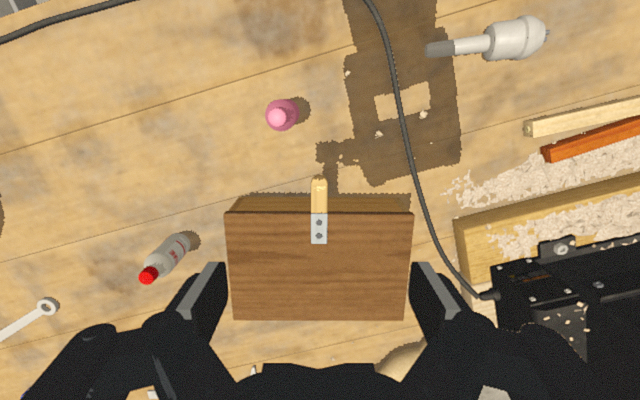

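```bash
python3 - <<'E'
from h import *
np.set_printoptions(precision=4,suppress=True)
ce=cam("wrist")
for u in [(225,212),(413,212),(405,320),(234,320)]: print(u,atz("wrist",u,.072,ce))
tip=atz("wrist",(319,178),.068,ce);ed=atz("wrist",(319,212.5),.072,ce);print("tip",tip,"edge",ed,"tabL",atz("wrist",(311,200),.072,ce),atz("wrist",(327,200),.072,ce))
from scipy.optimize import least_squares
obs=[((-.103,0,.066),(316.3,183.4)),((0,0,0),(316.9,245.9)),((.072,0,.06),(320,316.5)),((-.073,-.106,.072),(225,212)),((-.073,.106,.072),(413,212)),((.075,.106,.072),(405,320)),((.075,-.106,.072),(234,320)),((-.116,0,.066),(319,179))]
def f(v): return np.ravel([proj("wrist",box(v,l),ce)[0]-u for l,u in obs])
s=least_squares(f,[.62,.07,-.32],loss="soft_l1");v=s.x;print(v,np.degrees(v[2]));print(f(v).reshape(-1,2))
print("grip",box(v,(-.103,0,.066)),"hinge",box(v,(.072,0,.06)))
E
```

```text
(225, 212) [ 0.5241 -0.0046  0.072 ]
(413, 212) [0.5802 0.1932 0.072 ]
(405, 320) [0.7183 0.1579 0.072 ]
(234, 320) [ 0.6606 -0.0455  0.072 ]
tip [0.5163 0.1044 0.068 ] edge [0.5527 0.0941 0.072 ] tabL [0.5365 0.0897 0.072 ] [0.5412 0.1064 0.072 ]
[ 0.6226  0.0743 -0.2697] -15.453836157050914
[[ 2.0414  0.8858]
 [ 1.8061 -2.4606]
 [-0.849  -1.0236]
 [-3.3464  0.8172]
 [ 2.4918 -0.366 ]
 [-0.4321  3.4084]
 [-0.071   4.3306]
 [-0.7311 -6.4581]]
grip [0.5233 0.1017 0.066 ] hinge [0.692  0.0551 0.06  ]
```

```bash
python3 - <<'E'
from h import *
g=np.array([.525,.1013,.066]);Rt=down(164.5,12);z=Rt.apply([0,0,1]);T=g+.024*z;print(T,z)
show(T+[0,0,.07],Rt);show(T,Rt)
E
```

```text
[0.5298084  0.09996651 0.04252446] [ 0.20035004 -0.05556198 -0.9781476 ]
rot [ -0.  -11.9  -0.3] shift [-0.0157 -0.0007  0.1409] dist 0.142
rot [ -0.  -11.9  -0.3] shift [-0.0155 -0.0007  0.2109] dist 0.211
```

>>> move_arm(
  plan=[
    [[0, -4, 0, -0.004, -0.0007, 0.03, 0.0854], [0, -8, -0.3, -0.009, -0.0007, 0.07, 0.0854], [0, -12, -0.3, -0.0157, -0.0007, 0.11, 0.0854], [0, -12, -0.3, -0.0157, -0.0007, 0.14, 0.0854], [0, -12, -0.3, -0.0157, -0.0007, 0.14, 0.0854]],
  ],
)

```text
time: 13.02
eef_pos: [0.5276, 0.1, 0.1105]
tcp_rot: [0.134, 0.986, -0.015, 0.102]
contact_force: [-0.4, -0.7, 1.2]
opening: 1.004
```

```bash
python3 - <<'E'
from h import *
np.set_printoptions(precision=4,suppress=True)
s=get_state();print(s["time"],s["eef_pos"]);ce=cam("wrist")
im=read_camera("wrist");cv2.imwrite("pics/w9.png",im[:,:,::-1])
for q,z in [("pull_grip",.066)]:
    for u,p in bestuv("wrist",q): print(q,u,p,atz("wrist",u,z,ce))
g=np.array([.525,.1013,.066]);Rt=down(164.5,12);z=Rt.apply([0,0,1]);T=g+.024*z
show(T,Rt)
print("fingers' mid plane col", proj("wrist",s["eef_pos"]+R.from_quat(s["tcp_rot"]).apply([[.05,0,0],[.05,.01,.05],[0.05,0,.05]]),ce))
E
```

```text
13.025 [0.5276 0.1    0.1105]
pull_grip [320.2 214.6] 0.61 [0.5259 0.1005 0.066 ]
rot [-0.   0.2 -0. ] shift [ 0.016  -0.0002  0.0701] dist 0.072
fingers' mid plane col [[320.814  168.3704]
 [336.4409 150.6408]
 [320.0575 150.6355]]
```

View pics/w9.png

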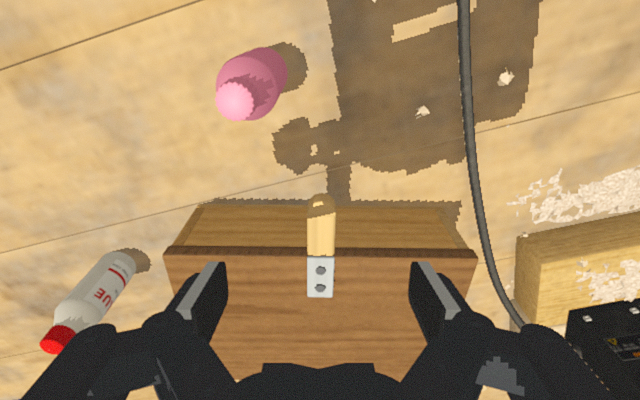

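The tab (320,195–250) is centred between the fingers, the pink bottle is clear, and the white bottle stands at left. Descending.

>>> move_arm(
  plan=[
    [[0, 0.2, 0, 0.004, 0, 0.018, 0.0854], [0, 0.2, 0, 0.008, 0, 0.036, 0.0854], [0, 0.2, 0, 0.012, 0, 0.054, 0.0854], [0, 0.2, 0, 0.016, 0, 0.07, 0.0854], [0, 0.2, 0, 0.016, 0, 0.07, 0.0854]],
  ],
)

```text
time: 13.75
eef_pos: [0.5288, 0.1001, 0.0411]
tcp_rot: [0.135, 0.986, -0.015, 0.102]
contact_force: [0.4, -0.3, -0.0]
opening: 0.999
```

>>> move_arm(
  plan=[
    [[0, 0, 0, 0, 0, 0, 0.06], [0, 0, 0, 0, 0, 0, 0.04], [0, 0, 0, 0, 0, 0, 0.02], [0, 0, 0, 0, 0, 0, 0.005], [0, 0, 0, 0, 0, 0, 0.005]],
  ],
  force=70,
)

```text
time: 14.38
eef_pos: [0.5294, 0.1013, 0.0418]
tcp_rot: [0.135, 0.985, -0.013, 0.103]
contact_force: [1.0, 6.2, 0.5]
opening: 0.195
```

```bash
python3 - <<'E'
from h import *
im=read_camera("wrist");cv2.imwrite("pics/w10.png",im[:,:,::-1])
s=get_state();print(s["time"],s["eef_pos"],s["contact_force"],s["opening"])
E
```

```text
14.425 [0.52942788 0.10132623 0.04180384] [0.51967784 5.83006731 1.32056732] 0.19666569121796418
```

View pics/w10.png

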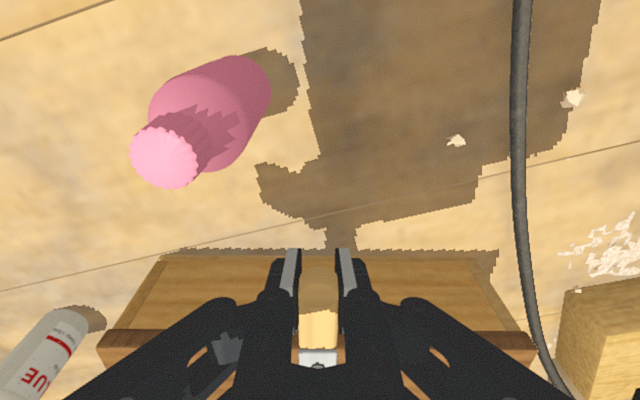

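```bash
cat >> h.py <<'E'
V=np.array([.6226,.0743,-.2697])
def lift(degs,rot=None):
    s=get_state();R0=R.from_quat(s["tcp_rot"]);P=s["eef_pos"];h=box(V,(.072,0,.06));a=np.array([-np.sin(V[2]),np.cos(V[2]),0])
    for i,d in enumerate(degs):
        Q=R.from_rotvec(a*np.radians(d));sh=R0.inv().apply((Q.as_matrix()-np.eye(3))@(P-h))
        rv=R0.inv().apply(a)*(d if rot is None else rot[i]);print(np.round(rv,1).tolist(),np.round(sh,4).tolist())
def lidang():
    s=get_state();Rt=R.from_quat(s["tcp_rot"]);g=s["eef_pos"]-.024*Rt.as_matrix()[:,2];h=box(V,(.072,0,.06));b=g-h
    xb=np.array([np.cos(V[2]),np.sin(V[2]),0]);yb=np.array([-xb[1],xb[0],0])
    r=np.array([-b@xb,b[2]]);print("t",s["time"],"lid from pos",np.degrees(np.arctan2(r[1],r[0]))-np.degrees(np.arctan2(.006,.175)),"radius",np.hypot(*r),"lat",b@yb,"toolpitch",np.degrees(np.arctan2(Rt.as_matrix()[:,2]@xb,-Rt.as_matrix()[2,2])),"F",np.round(s["contact_force"],1),"M",np.round(s["wrist_torque"],2),"open",s["opening"])
E
python3 - <<'E'
from h import *
lidang();lift([3,7,11,15,20])
E
```

```text
t 14.425 lid from pos -0.22350500891451852 radius 0.17404734497869526 lat 0.001194306921150964 toolpitch 11.93226140660476 F [0.5 5.8 1.3] M [0.73 0.01 0.07] open 0.19666569121796418
[0.0, 3.0, 0.0] [-0.0011, 0.0, -0.0088]
[0.0, 7.0, 0.0] [-0.0033, 0.0, -0.0205]
[0.0, 11.0, 0.0] [-0.0064, 0.0001, -0.032]
[0.0, 15.0, 0.0] [-0.0102, 0.0001, -0.0432]
[0.1, 20.0, 0.0] [-0.0161, 0.0001, -0.0568]
```

>>> move_arm(
  plan=[
    [[0, 3, 0, -0.0011, 0.0003, -0.0088, 0.005], [0, 7, 0, -0.0033, 0.0006, -0.0205, 0.005], [0, 11, 0, -0.0064, 0.0006, -0.032, 0.005], [0, 15, 0, -0.0102, 0.0006, -0.0432, 0.005], [0, 20, 0, -0.0161, 0.0006, -0.0568, 0.005]],
  ],
)

```text
time: 15.05
eef_pos: [0.5331, 0.1003, 0.1007]
tcp_rot: [0.135, 0.988, 0.01, -0.071]
contact_force: [1.3, -2.5, -2.7]
opening: 0.198
```

```bash
python3 - <<'E'
from h import *
im=read_camera("wrist");cv2.imwrite("pics/w11.png",im[:,:,::-1]);lidang();lift([4,9,14,18,22])
E
```

```text
t 15.1 lid from pos 20.59191063887854 radius 0.17410362655906697 lat 0.0012235538419123465 toolpitch -8.439639310618963 F [-8.1 -0.4  3. ] M [-0.04  0.99 -0.04] open 0.19466669031369516
[0.0, 4.0, 0.0] [-0.0017, 0.0, -0.0117]
[0.0, 9.0, 0.0] [-0.005, 0.0001, -0.0262]
[0.0, 14.0, 0.0] [-0.0095, 0.0001, -0.0403]
[0.1, 18.0, 0.0] [-0.014, 0.0001, -0.0513]
[0.1, 22.0, 0.0] [-0.0192, 0.0002, -0.0619]
```

View pics/w11.png

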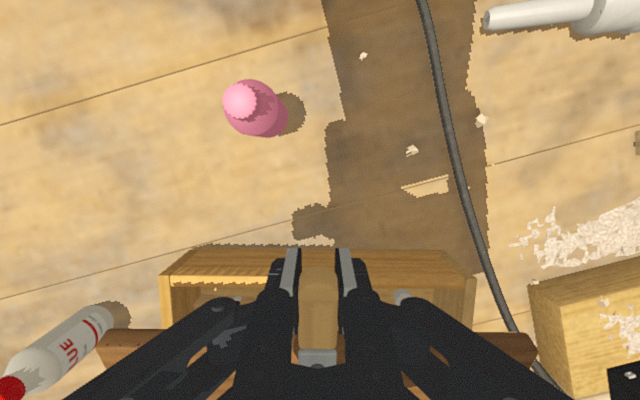

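The lid is rising with the tab in the grip. Continuing.

>>> move_arm(
  plan=[
    [[0, 4, 0, -0.001, 0, -0.0117, 0.005], [0, 9, 0, -0.004, 0, -0.0262, 0.005], [0, 14, 0, -0.0085, 0, -0.0403, 0.005], [0, 18, 0, -0.013, 0, -0.0513, 0.005], [0, 22, 0, -0.0182, 0, -0.0619, 0.005]],
  ],
)

```text
time: 15.72
eef_pos: [0.5599, 0.0924, 0.1613]
tcp_rot: [0.131, 0.956, 0.036, -0.261]
contact_force: [-1.9, -0.9, -0.6]
opening: 0.197
```

```bash
python3 - <<'E'
from h import *
im=read_camera("scene");cv2.imwrite("pics/s12.png",cv2.resize(im[100:300,200:480,::-1],None,fx=2.5,fy=2.5));lidang();lift([4,8,12,15,17.5])
s=get_state();print(s["qpos"])
E
```

```text
t 15.775 lid from pos 42.78209661373869 radius 0.17466129273681197 lat 0.0007280224531242358 toolpitch -30.660254525908655 F [-5.1 -0.8  1.9] M [0.01 0.3  0.05] open 0.1909953943539928
[0.0, 4.0, 0.0] [-0.0017, 0.0, -0.0118]
[0.0, 8.0, 0.0] [-0.0042, 0.0001, -0.0234]
[0.0, 12.0, 0.0] [-0.0075, 0.0001, -0.0348]
[0.0, 15.0, 0.0] [-0.0106, 0.0002, -0.0432]
[0.1, 17.5, 0.1] [-0.0134, 0.0002, -0.0501]
[-0.063647    0.4024014   1.62549392  0.10792007  1.63852499 -1.38244118]
```

View pics/s12.png

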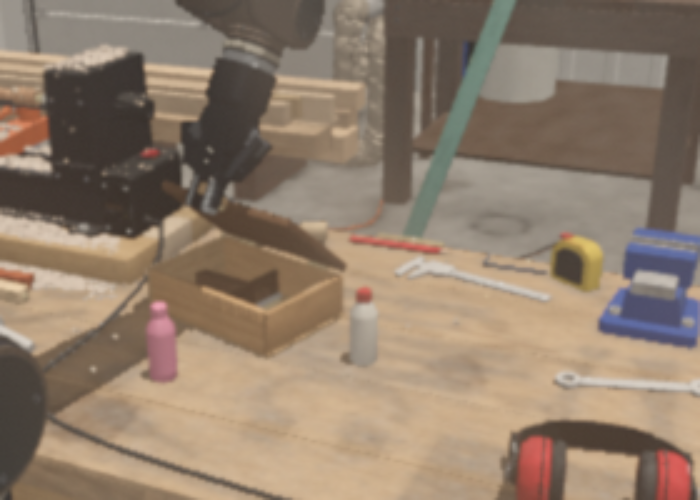

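The scene view shows the lid about 43° open and the white bottle upright beside the box, with the pink one untouched. Final part of the lift.

>>> move_arm(
  plan=[
    [[0, 4, 0, -0.0012, 0, -0.0118, 0.005], [0, 8, 0, -0.0037, 0, -0.0234, 0.005], [0, 12, 0, -0.007, 0, -0.0348, 0.005], [0, 15, 0, -0.01, 0, -0.0432, 0.005], [0, 17.3, 0, -0.0127, 0, -0.0495, 0.005]],
  ],
)

```text
time: 16.4
eef_pos: [0.5953, 0.0821, 0.1986]
tcp_rot: [0.125, 0.905, 0.056, -0.403]
contact_force: [-3.7, -1.9, 2.6]
opening: 0.197
```

>>> move_arm(
  plan=[
    [[0, 0, 0, 0, 0, 0, 0.005], [0, 0, 0, 0, 0, 0, 0.005], [0, 0, 0, 0, 0, 0, 0.005], [0, 0, 0, 0, 0, 0, 0.005], [0, 0, 0, 0, 0, 0, 0.005]],
  ],
)

```text
time: 17.02
eef_pos: [0.5952, 0.0821, 0.1986]
tcp_rot: [0.125, 0.905, 0.056, -0.403]
contact_force: [-1.2, -1.5, 1.5]
opening: 0.194
```

```bash
python3 - <<'E'
from h import *
im=read_camera("scene");cv2.imwrite("pics/s13.png",cv2.resize(im[100:300,200:480,::-1],None,fx=2.5,fy=2.5));b=read_camera("side");cv2.imwrite("pics/d13.png",cv2.resize(b[140:340,240:480,::-1],None,fx=2.5,fy=2.5))
w=read_camera("wrist");cv2.imwrite("pics/w13.png",w[:,:,::-1]);lidang();lift([-1,1,2])
s=get_state();print(s["qpos"])
E
```

```text
t 17.175 lid from pos 59.94931620227627 radius 0.17530970061170048 lat 0.00015763641017309946 toolpitch -48.04314800785959 F [-2.2  0.3  1.4] M [-0.08 -0.16  0.11] open 0.19747371985621898
[-0.0, -1.0, -0.0] [0.0003, -0.0, 0.003]
[0.0, 1.0, 0.0] [-0.0003, 0.0, -0.003]
[0.0, 2.0, 0.0] [-0.0007, 0.0, -0.0059]
[-0.08937972  0.59549542  1.37498988  0.15031209  1.99682981 -1.38437606]
```

View pics/s13.png

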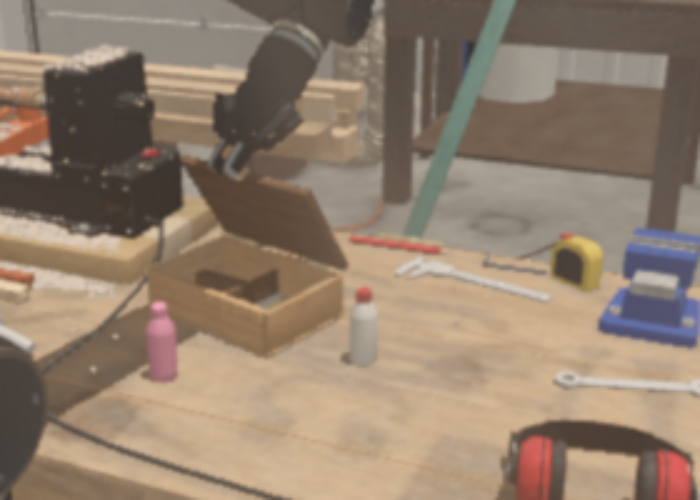

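View pics/d13.png

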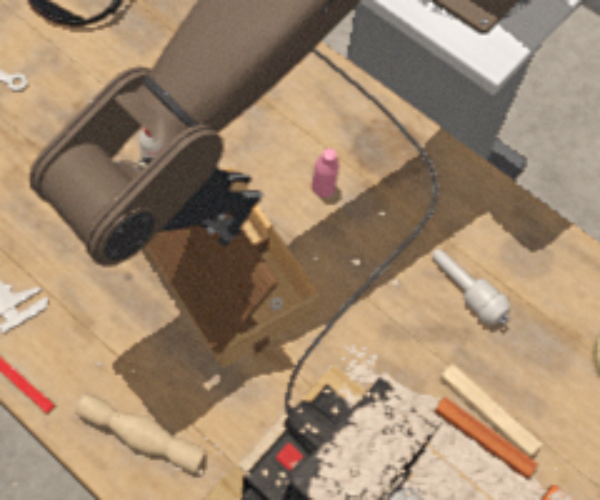

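View pics/w13.png

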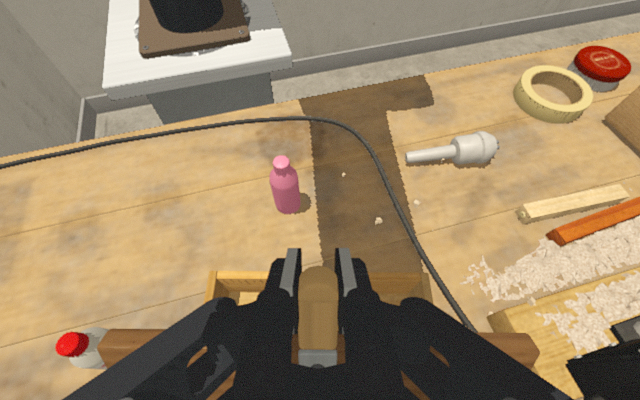

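```bash
python3 - <<'E'
from h import *
for t in (56,58,60,62,64):
    c,s=np.cos(np.radians(t)),np.sin(np.radians(t));P=[]
    for y in(.106,-.106):
        for r,n in((.145,0.012),(.145,0),(0,.012)):
            P.append(box(V,(.072-r*c+n*s,y,.06+r*s+n*c)))
    print(t,np.round((proj("scene",P)-[200,100])*2.5).tolist())
E
```

```text
56 [[178.0, 158.0], [172.0, 165.0], [227.0, 227.0], [307.0, 192.0], [301.0, 200.0], [350.0, 266.0]]
58 [[180.0, 155.0], [175.0, 162.0], [227.0, 227.0], [309.0, 189.0], [304.0, 197.0], [350.0, 266.0]]
60 [[183.0, 152.0], [177.0, 159.0], [227.0, 227.0], [312.0, 186.0], [306.0, 194.0], [350.0, 266.0]]
62 [[185.0, 150.0], [179.0, 156.0], [227.0, 227.0], [314.0, 183.0], [308.0, 191.0], [350.0, 266.0]]
64 [[188.0, 147.0], [182.0, 154.0], [227.0, 228.0], [317.0, 181.0], [311.0, 188.0], [350.0, 266.0]]
```

Camera geometry, TCP arc and tool rotation all agree on about 60°. Handing in.

```bash
python3 - <<'E'
from h import *
lidang();print(ticket.sign_off())
E
```

```text
t 17.175 lid from pos 59.94931620227627 radius 0.17530970061170048 lat 0.00015763641017309946 toolpitch -48.04314800785959 F [-2.2  0.3  1.4] M [-0.08 -0.16  0.11] open 0.19747371985621898
the job is handed in; nothing more can be done
None
```

I moved the white bottle off the lid with a 28 N grip and stood it upright on the bench to the right of the box. I then gripped the pull tab at 70 N, lifted the lid to 60° and handed in still holding it, at about 17 s.

**Last checks:**
- **Lid angle:** the gripper's position on its arc gives 59.9°, and its rotation since gripping the tab gives 60.0°. The lid corners in the scene image agree with about 60°, to within a few degrees.
- **Forces:** the force at the wrist stayed below 10 N in every reading I took. It was about 3 N at hand-in.
- **Surroundings:** the white bottle is standing free and the pink look-alike is where it was. I saw nothing else disturbed in the final pictures.

No check failed. The only disagreement was in the first position estimates from the fixed cameras, which were 1–2 cm apart. I used the wrist camera's measurements instead.

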